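# Prop the guard hood open and trim the grinder dial

### The job

On the hand-grinder control unit, slide the brass prop sleeve from the steel tray onto the square rod, its side peg pushing the hood's orange lever, until it clicks past the sprung ball and is fully home, so that it holds the hood open by itself once you let go. Then turn the uncovered dial clockwise until its white pointer is on the red line. Leave the hood propped open, and do not knock over or push away anything else on the bench.

Things in the scene. Friction and masses are not known exactly. Their poses are not given: they have to be found in the camera images.
- sleeve_grip (a point): Centre to grip of the loose prop sleeve, standing in the tray: a brass block 36 long (its x), 29 wide (y), 29 high, and on it an upright blue fin 28 long (x), 12 thick (y), 42 high, gripped across its thickness. Axes: x to the sleeve's front end, z up. This point is in the fin, 18 below its top, 53 above the underside, 22 behind the front end, 14 ahead of the rear. About 260 g. (mm)
- sleeve_bore (a point): Centre of the sleeve's square bore, 17 x 17, right through along its x; 38.5 below and 4 ahead of the grip point. The bore's roof is bevelled up at the front (+x) end, to ride over the ball. The sleeve goes on the rod front end first, fin up, its x along the rod's x, so that the peg points to the hood. 1.5 clearance each side. (mm)
- sleeve_peg (a point): End of the sleeve's round steel side peg, 10 thick, which sticks out to the sleeve's +y; its axis lies 17 ahead of and 30.5 below the grip point, its end 60 to +y of it. (mm)
- rod_tip (a point): Tip of the control unit's fixed level square steel rod, on its centre line, 95 above the bench, 30 above the unit's deck. Rod 14 x 14, from this free tip (nearer the robot) 93 along +x to an aluminium shoulder block; the first 15 are a cone. Axes are the unit's: y points from the rod to the hood and dial. Unit's housing 170 (x) by 250 (y) by 65 high. (mm)
- ball (a point): Top of the small sprung brass ball in the rod's top, 49 from the tip, standing 4 out of the rod. The sleeve rides over it (a push of a few N); it springs up behind the sleeve's rear end in the last 4 of travel (the click). The sleeve then has 3 of play and cannot slip back. (mm)
- sleeve_home (a point): Fixed point of the unit (same axes): where sleeve_grip lies when the sleeve is fully home, front end against the shoulder block, centred on the rod; 71 from the rod tip along x and 38.5 above the rod's centre line. Released, the sleeve sinks 1.5 and the lever pushes it back up to 3, on to the ball. (mm)
- hood_hinge (a point): Fixed point of the unit on the hood's hinge axis (along y), mid-hood, 75 above the bench. The hood is an orange and clear guard over the dial, 103 long (x), 72 wide (y); shut, it reaches 101 from the hinge to the unit's -x, its top 42 above the hinge. Nothing but the sleeve can hold it open. (mm)
- lever_tip (a point): Tip of the hood's orange lever, which stands on the hinge shaft: 62 long, 8 thick, moving in a plane 50 to +y of the rod's centre line. Hood shut, it leans 50 degrees from upright to the unit's -x. The peg, passing 28 above the hinge axis, meets it when the sleeve's front end is about 33 past the rod tip and pushes it to +x, which swings the hood up. (mm)
- hood (a joint): Hood angle, rad: 0 shut, grows as it opens; about 1.4 to 1.6 when held by the sleeve at home. Its spring and weight shut it whenever nothing holds it (lever force at the peg about 1 N).
- dial_grip (a point): Fixed point of the unit (same axes) on the dial's upright axis, at the height to grip, 91 above the bench, 26 above the deck. Black dial: a disc 44 across, 14 high, with an upright bar on it 42 long, 11 thick, up to 40 above the deck, gripped across its thickness. A white stripe marks the bar's pointer end. Hood open, it is free all round for 50. (mm)
- dial (a joint): Dial angle, rad, growing clockwise seen from above, stops at 0 and 2.8. At 0 the pointer points to the unit's -x, at 1.57 to its +y. The red line on the scale is at 1.75. It stays where it is left (0.03 N m of friction).
- tray: Shallow open steel tray, fixed, 240 (x) by 200 (y), walls 28 high and 3 thick, floor 3; origin under its centre. Left or right of the unit. (mm)
- case: Closed clear flat parts case, fixed, 230 x 190 x 45; origin under its centre. On the side of the unit where the tray is not. (mm)
- handpiece: Dark steel grinder handpiece lying in the tray, 122 long (x), 24 thick; origin under its middle. Leave alone. (mm)
- bottle: Clear bottle, 44 across, 100 high, standing; origin under it. Leave alone. (mm)
- tub: White plastic tub, 56 across, 55 high; origin under it. Leave alone. (mm)
- weight: Small brass weight, 36 across, 50 high; origin under it. Leave alone. (mm)
- driver: Screwdriver lying on the parts case's lid, 160 long (x); origin under its middle. Leave alone. (mm)
- cup: White cup, 72 across, 80 high; origin under it. Leave alone. (mm)
Not all that is in view belongs to the job. Leave any green look-alike of the part that bears sleeve_grip alone.

How it is judged:
By the outcome, as a careful person would: the job done as asked, in the order asked, and still so for the second after the job is handed in, with the robot touching nothing.
It also fails if it takes over 64 s, if anything falls off the work surface, if the arm or the gripper's body presses on something with over 40 N, if the wrist force passes 120 N, or if a joint passes its speed limit or range.

### The arm

A 6-joint arm with a two-finger parallel gripper is mounted at the origin on the work surface. World frame = base frame: x ahead of the robot, y to its left, z up, the work surface at z = 0. Lengths are in m, angles in degrees, forces in N, time in s.
With the tool pointing down it reaches from about 0.35 to 0.875 m from the base axis. Payload 4.2 kg.
Tool frame: the origin (TCP) lies on the front face of the gripper's body, between the roots of the fingers; the fingertips stand finger_overhang ahead of it and the grasp point (between the pads) lies 51 mm ahead of it (finger_overhang is the distance from the TCP to the fingertips, in m); z points along the fingers, y is the line along which they close (so a half turn about z gives the same grasp; the last joint's range is limited). The gripper opens to 87 mm and grips with 3 to 60 N. Pads are 19 mm wide; open, the fingers measure 117 mm over their backs; the gripper's body (75 mm by 190 mm) begins 51 mm behind the grasp point.
Start: joints at [91.307, 22.042, 0.453, 0, -68.411, -14.817], TCP at [0.146, 0.608, 0.292] pointing down, gripper open.
Joint ranges: [-179.83, 179.83], [-69.29, 118.12], [-61.27, 80.66], [-181.25, 117.63], [-171.15, -9.14], [-177.46, 177.46]. Speed limits (degrees/s): [159.86, 159.86, 180, 180, 180, 180].

### API

Orientations are given as a 3x3 rotation matrix whose columns are the frame's x, y, z axes.
In Python, from station import sense, capture, camera_model, finish_job, finger_overhang gives the robot as it stands. The module is installed in compiled form; this text tells all that it offers.
- The arm moves only by the tool jog_arm, never from a script. Its argument "rows" is a list that holds one entry, the list of rows, each a list of 4 numbers: the shift along the tool's x, y, z in m, then the turn about the tool's z in rad. A call has 1 to 20 rows; each row shifts and turns the commanded pose from where the row before left it, along the tool's axes as they then stand; what a row does not reach is not made up. A row lasts 1/8 s, in which the tool goes at most 62.5 mm and 10.7 degrees, less where a joint would pass 70% of its speed; a pose out of reach is approached as far as the arm can. A call is refused whole if a number of a shift passes 0.0625 or a number of a turn 0.188, either way. A call with a gripper value outside its range is refused whole. "claw" is the opening, from 0 (shut) to 1 (fully open), set as the call begins (left out, the last holds). The fingers move at their own pace and stop on an object; the grip force is fixed at half the most. Time passes only in rows, so rows that do not move let the fingers close. It gives the time, the measured TCP pose, the force, the opening and the grip force at its end, in the units of the state.
- sense(): the state, without advancing time (a new reading comes with each control period).
- capture(name): name is "scene" or "top" or "wrist"; returns the picture (400x640x3 uint8, red, green, blue); there is no depth.
- camera_model(name): a dict with "fovy" (degrees; the focal length in pixels is half the picture's height over the tangent of half this angle, whatever the lens; pixels are square), "cx", "cy" (the principal point, pixels), "eye" and "rotation" of the camera in the world. Camera axes: x right, y down, z forward; pixel columns grow to the right and rows downward; lengths in m; the calibration is good to about 2 mm. A picture is of the moment at which its call begins: read the wrist's pose just before it. camera_model takes no time and is no camera call; for the wrist camera it gives the pose at the moment of the call.
- finish_job(): hands the job in; it is judged then, once.
The state is a dict: "time_s": time; "joints": joint angles; "joint_velocities": joint speeds; "effort": joint torques, N m; "tcp_pos": TCP position; "ee_rot": TCP orientation; "wrist_force": force on the tool from outside, world axes, zero at the start; "moment": the same for the moment, N m; "gripper_width": opening from 0.0 (shut) to 1.0 (fully open); "gripper_force": force on a finger pad.
Only numpy, scipy, OpenCV 4.12 (cv2) and the standard library are available. Lean on these libraries where they do the work, as an engineer would, in place of code of your own. Each camera call takes 0.05 s, during which the arm holds its last target. There are 200 camera calls.

## Working session

There is one attempt and no reset: what is moved stays moved. The work goes in short steps, Python scripts to look and compute and a tool call to move; the robot and the scene stay as the last step left them, time stands still between calls to the robot, and variables do not carry over. Pictures are saved under pics/ and viewed, at most 10 in all, crops included, and the job is handed in when it is done.

Besides the shell and the picture viewer there is one more tool, called as name(argument=value, ...) on one line, values as JSON. jog_arm: Moves the arm, as the interface text tells. Its arguments: {"type":"object","properties":{"rows":{"type":"array"},"claw":{"type":"number"}},"required":["rows"]}

```bash
mkdir -p pics; cat > h.py <<'E'
import numpy as np, cv2, json
from station import *
def K(m): return 200/np.tan(np.radians(m["fovy"])/2)
def ray(m,px):
    f=K(m); d=np.array([(px[0]-m["cx"])/f,(px[1]-m["cy"])/f,1.]); d=np.array(m["rotation"])@d
    return np.array(m["eye"]),d/np.linalg.norm(d)
def onz(m,px,z):
    e,d=ray(m,px); return e+d*(z-e[2])/d[2]
def proj(m,p):
    c=np.array(m["rotation"]).T@(np.array(p)-np.array(m["eye"])); f=K(m)
    return np.array([f*c[0]/c[2]+m["cx"],f*c[1]/c[2]+m["cy"]])
def tri(m1,p1,m2,p2):
    a,d=ray(m1,p1); b,e=ray(m2,p2)
    s=np.linalg.lstsq(np.c_[d,-e],b-a,rcond=None)[0]
    P=a+d*s[0];Q=b+e*s[1]; return (P+Q)/2,np.linalg.norm(P-Q)
def save(n,img,s=1): cv2.imwrite(f"pics/{n}.png",cv2.resize(img[:,:,::-1],None,fx=s,fy=s,interpolation=cv2.INTER_CUBIC))
E
python3 - <<'E'
from h import *
for n in("scene","top","wrist"):
    m=camera_model(n); print(n,{k:np.round(v,4).tolist() for k,v in m.items() if not isinstance(v,str)})
    i=capture(n); np.save(n+"0.npy",i)
    if n!="wrist": save(n+"0",i,1.25)
print(finger_overhang,sense())
E
```

```text
scene {'fovy': 55.8721, 'cx': 322.7061, 'cy': 203.7868, 'eye': [0.987, -0.6777, 0.7009], 'rotation': [[0.8784, 0.2676, -0.3959], [0.4773, -0.5305, 0.7005], [-0.0226, -0.8043, -0.5938]]}
top {'fovy': 48.3703, 'cx': 330.3585, 'cy': 203.8731, 'eye': [0.413, -0.0168, 1.3262], 'rotation': [[0.0272, -0.9883, 0.1499], [-0.9996, -0.027, 0.0031], [0.001, -0.1499, -0.9887]]}
wrist {'fovy': 65.0621, 'cx': 315.9138, 'cy': 196.397, 'eye': [0.2273, 0.5887, 0.3838], 'rotation': [[-0.2343, -0.926, -0.2961], [-0.9722, 0.2238, 0.0691], [0.0023, 0.3041, -0.9526]]}
0.0697 {'time_s': 0.15, 'joints': array([ 9.13075260e+01,  2.20797126e+01,  3.97915510e-01, -1.82082862e-02,
       -6.84108435e+01, -1.48177182e+01]), 'joint_velocities': array([ 0.07773255, -0.10137388,  0.16278931,  0.12056099,  0.02365171,
       -0.0517762 ]), 'effort': array([-4.54047968e-04, -3.91053343e+01,  1.87586546e+01,  4.22229588e+00,
        1.24003264e-02, -1.36180374e-04]), 'tcp_pos': array([0.14590826, 0.6073874 , 0.29142771]), 'ee_rot': array([[ 9.72301015e-01, -2.33732048e-01, -2.58528396e-04],
       [-2.33732156e-01, -9.72299668e-01, -1.62318716e-03],
       [ 1.28023784e-04,  1.63865292e-03, -9.99998649e-01]]), 'wrist_force': array([-0.58098228, -0.08519557,  0.18480021]), 'moment': array([-0.0031978 ,  0.05402159,  0.07109617]), 'gripper_force': 0.0, 'gripper_width': 0.9975579609964242}
```

View pics/scene0.png

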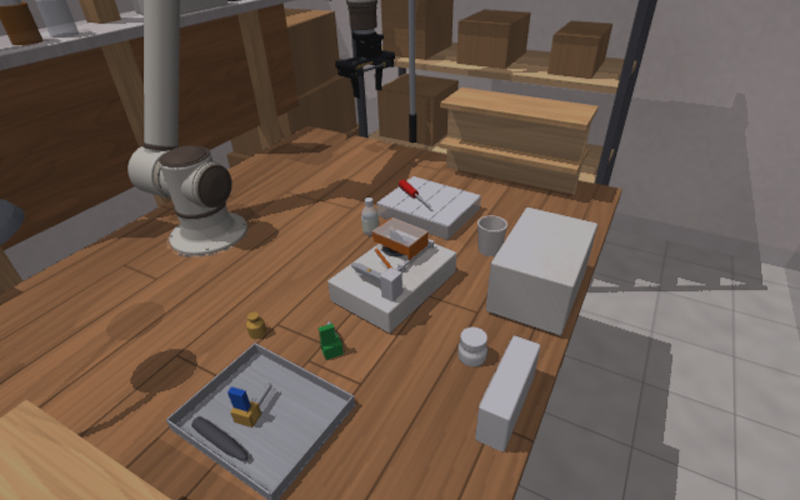

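View pics/top0.png

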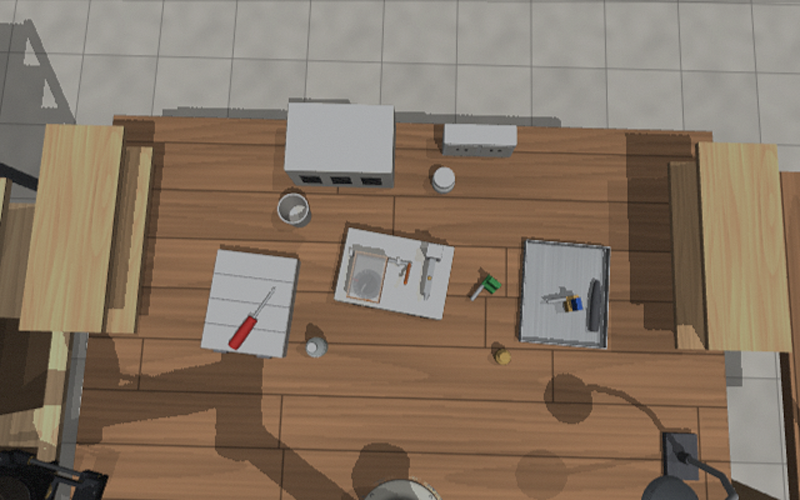

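Candidates for the sleeve (native top-view pixels): blue/brass block in the tray (458,243), green look-alike on the bench (391,228), brass weight (402,284). By the description I choose the blue/brass one in the tray. Next is a close crop of it, with rough positions.

```bash
python3 - <<'E'
from h import *
t=np.load("top0.npy"); s=np.load("scene0.npy"); mt=camera_model("top"); ms=camera_model("scene")
A=cv2.resize(t[180:284,260:370],(440,416),interpolation=cv2.INTER_CUBIC)
B=cv2.resize(t[185,410:495][None] if 0 else t[185:285,410:495],(340,400),interpolation=cv2.INTER_CUBIC)
C=np.zeros((416,780,3),np.uint8);C[:,:440]=A;C[:400,440:]=B
save("crop1",C)
def blue(i):
    h=cv2.cvtColor(i,cv2.COLOR_RGB2HSV); return cv2.inRange(h,(105,150,40),(130,255,255))
for n,i in(("t",t),("s",s)):
    k,l,st,c=cv2.connectedComponentsWithStats(blue(i)); print(n,[(st[j].tolist(),c[j].round(1).tolist()) for j in range(1,k) if st[j,4]>15])
    if n=="t":pt=c[1:][np.argmax(st[1:,4])]
    else: ps=c[1:][np.argmax(st[1:,4])]
print(tri(mt,pt,ms,ps))
for p in[(347,231),(429,236),(453,246),(443,318),(336,302)]: print(p,onz(mt,np.array(p)/1.25,.065).round(3))
E
```

```text
t [([457, 239, 9, 9, 62], [460.9, 243.1])]
s [([183, 310, 17, 19, 208], [191.0, 318.8])]
(array([ 0.50295289, -0.38803378,  0.05346497]), np.float64(0.00039014336930902175))
(347, 231) [0.656 0.141 0.065]
(429, 236) [ 0.649 -0.049  0.065]
(453, 246) [ 0.627 -0.104  0.065]
(443, 318) [ 0.462 -0.084  0.065]
(336, 302) [0.492 0.158 0.065]
```

View pics/crop1.png

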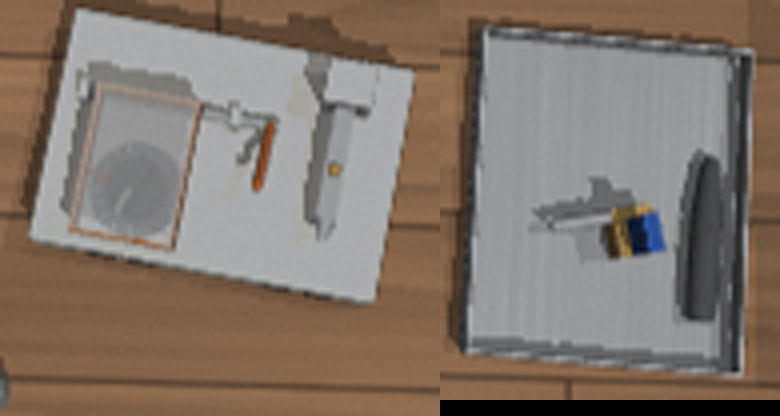

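The crop confirms the blue fin on a brass block in the tray, right panel (640,232), with its peg to the left. In the left panel, the rod tip is at (322,238), the ball at (333,169) and the dial at (135,188). I'm moving over the unit now for a wrist view.

jog_arm(rows=[[[0.033, 0.029, 0, 0], [0.033, 0.029, 0, 0], [0.033, 0.029, 0, 0], [0.033, 0.029, 0, 0], [0.033, 0.029, 0, 0], [0.033, 0.029, 0, 0], [0.033, 0.029, 0, 0], [0.033, 0.029, 0, 0], [0.033, 0.029, 0, 0], [0.033, 0.029, 0, 0], [0.033, 0.029, 0, 0], [0.033, 0.029, 0, 0], [0.033, 0.029, 0, 0], [0.033, 0.029, 0, 0], [0.033, 0.029, 0, 0], [0.033, 0.029, 0, 0], [0, 0, 0, 0], [0, 0, 0, 0]]])

```text
time_s: 2.4
tcp_pos: [0.5506, 0.0332, 0.2918]
ee_rot: [[0.972, -0.234, -0.001], [-0.234, -0.972, -0.0], [-0.001, 0.0, -1.0]]
wrist_force: [-0.8, 1.1, 0.3]
gripper_width: 0.996
gripper_force: 0.0
```

```bash
python3 - <<'E'
from h import *
import pickle
m=camera_model("wrist"); i=capture("wrist"); pickle.dump((m,i),open("w1.pkl","wb")); save("w1",i,1.25)
E
```

```text
(no output)
```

View pics/w1.png

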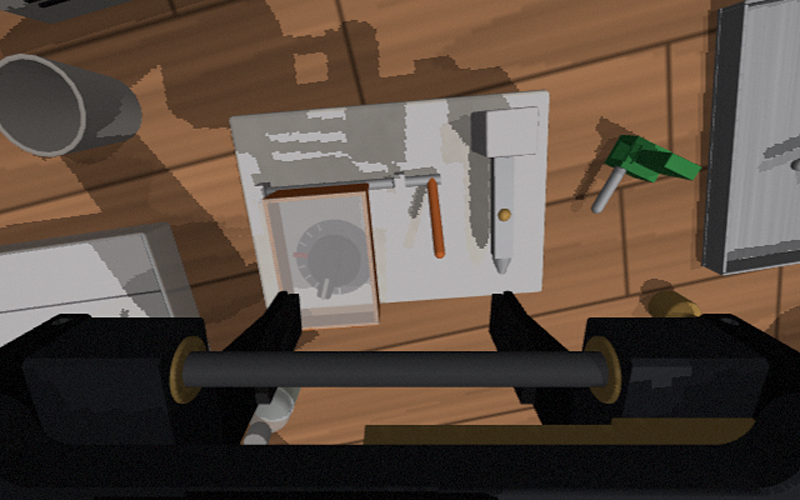

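The wrist view shows the rod from (504,157) to its tip at (502,273), the ball at (504,214), the lever tip at (440,254), the dial disc around (335,255) with its stripe near (325,292), and the red line at (300,255). Next I measure these at sub-pixel level.

```bash
python3 - <<'E'
from h import *
import pickle
m,i=pickle.load(open("w1.pkl","rb")); g=cv2.cvtColor(i,cv2.COLOR_RGB2GRAY).astype(int)
for r in range(120,224,8): print(r,g[r,376:424:1].tolist())
print([ (c,g[195:232,c].tolist()) for c in (400,402,404)])
h=cv2.cvtColor(i,cv2.COLOR_RGB2HSV)
b=cv2.inRange(h,(10,120,100),(28,255,255));b[:,:380]=0;b[:,430:]=0;b[:150]=0;b[190:]=0
ball=np.argwhere(b).mean(0)[::-1]; print("ball",ball,onz(m,ball,.104))
print("tip",onz(m,(401.6,218.4),.095),"sh",onz(m,(403,126),.102))
# deck corners
for p in[(230,117),(549,91),(542,291)]: print(onz(m,np.array(p)/1.25,.065))
E
```

```text
120 [99, 76, 58, 56, 51, 56, 54, 58, 58, 59, 58, 54, 66, 124, 162, 176, 178, 179, 178, 179, 179, 178, 179, 179, 178, 178, 177, 180, 176, 177, 178, 179, 177, 178, 177, 176, 176, 178, 176, 178, 178, 176, 177, 177, 180, 179, 180, 178]
128 [99, 100, 100, 101, 100, 101, 99, 99, 101, 102, 102, 102, 99, 100, 102, 109, 78, 39, 37, 111, 156, 168, 167, 165, 165, 163, 163, 166, 165, 165, 165, 167, 164, 163, 164, 172, 177, 180, 177, 179, 178, 178, 177, 176, 178, 178, 177, 177]
136 [99, 101, 102, 102, 102, 101, 103, 100, 102, 103, 104, 101, 101, 101, 118, 118, 74, 39, 38, 108, 156, 169, 167, 165, 165, 164, 164, 165, 166, 165, 165, 169, 167, 163, 164, 173, 179, 179, 178, 179, 177, 178, 178, 178, 176, 177, 178, 178]
144 [97, 101, 100, 102, 102, 103, 100, 101, 101, 104, 100, 102, 98, 100, 105, 96, 65, 44, 43, 86, 149, 169, 165, 167, 167, 168, 165, 166, 166, 166, 165, 167, 166, 168, 164, 174, 179, 178, 178, 181, 177, 178, 179, 178, 179, 180, 179, 179]
152 [97, 102, 104, 100, 103, 101, 103, 101, 103, 103, 103, 103, 105, 104, 104, 108, 79, 39, 41, 87, 147, 169, 169, 168, 167, 165, 165, 166, 166, 167, 1
[... 2150 characters left out ...]
 180, 175, 178, 178, 178, 178, 177, 180, 179]), (402, [168, 169, 170, 170, 170, 171, 169, 169, 170, 171, 168, 166, 150, 147, 143, 142, 141, 143, 145, 146, 148, 148, 148, 144, 160, 179, 176, 179, 180, 178, 178, 179, 178, 178, 177, 178, 181]), (404, [172, 171, 169, 169, 170, 172, 171, 171, 170, 170, 170, 165, 152, 149, 145, 149, 149, 149, 146, 139, 134, 128, 146, 163, 178, 183, 176, 177, 177, 180, 177, 180, 180, 180, 178, 179, 179])]
ball [403.47457627 171.72881356] [ 0.54888543 -0.0481618   0.104     ]
tip [ 0.49965082 -0.04117586  0.095     ] sh [ 0.58936889 -0.05446961  0.102     ]
[0.66394546 0.13776123 0.065     ]
[ 0.62479472 -0.10444249  0.065     ]
[ 0.4605384  -0.07885613  0.065     ]
```

```bash
python3 - <<'E'
from h import *
import pickle
m,i=pickle.load(open("w1.pkl","rb"))
s=np.hstack([cv2.resize(i[70:240,180:310],(390,510),interpolation=cv2.INTER_CUBIC),cv2.resize(i[70:240,310:440],(390,510),interpolation=cv2.INTER_CUBIC)])
save("w1c",s)
E
```

```text
(no output)
```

View pics/w1c.png

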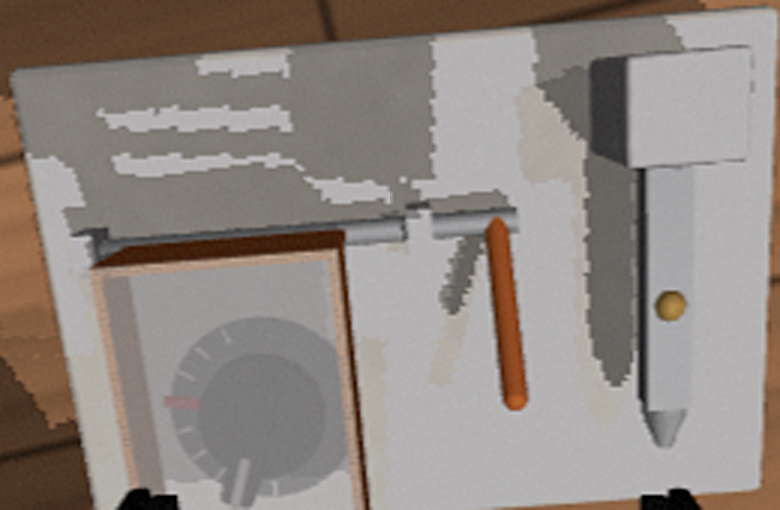

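The crop shows the rod's top face centred at native column ~403, with the tip at (401.5,218.5) and the ball at (403.5,172). I take a second view from nearer the rod on the way to the tray.

jog_arm(rows=[[[-0.004, 0.033, 0, 0], [-0.004, 0.033, 0, 0], [-0.004, 0.033, 0, 0], [-0.004, 0.033, 0, 0], [0, 0, 0, 0], [0, 0, 0, 0]]])

```text
time_s: 3.2
tcp_pos: [0.5047, -0.0905, 0.2925]
ee_rot: [[0.973, -0.232, 0.001], [-0.232, -0.973, 0.0], [0.001, -0.0, -1.0]]
wrist_force: [-1.3, 0.0, -0.8]
gripper_width: 0.999
gripper_force: 0.0
```

```bash
python3 - <<'E'
from h import *
import pickle
m=camera_model("wrist"); i=capture("wrist"); pickle.dump((m,i),open("w2.pkl","wb"))
print(sense()["tcp_pos"])
# predict rod location from w1
for P in [(.4997,-.0412,.095),(.5489,-.0482,.104),(.5894,-.0545,.102)]: print(proj(m,P).round(1))
h=cv2.cvtColor(i,cv2.COLOR_RGB2HSV)
p=proj(m,(.5489,-.0482,.104)).astype(int); x0,y0=p-20
b=cv2.inRange(h,(10,120,60),(28,255,255))[y0:y0+40,x0:x0+40]
ball=np.argwhere(b).mean(0)[::-1]+(x0,y0); print("ball",ball)
m1,_=pickle.load(open("w1.pkl","rb")); print(tri(m1,(403.3,171.7),m,ball))
save("w2c",np.hstack([cv2.resize(i[p[1]-65:p[1]+65,p[0]-50:p[0]+50],(500,590),interpolation=cv2.INTER_CUBIC)])); print(p)
E
```

```text
[ 0.50480762 -0.09035171  0.29246689]
[268.9 203.5]
[259.8 154.9]
[253.9 107.8]
ball [260.30555556 154.625     ]
(array([ 0.54871509, -0.048337  ,  0.10273112]), np.float64(0.00028980865940489463))
[259 154]
```

jog_arm(rows=[[[0.002, 0.036, 0, -0.045], [0.002, 0.036, 0, -0.045], [0.002, 0.036, 0, -0.045], [0.002, 0.036, 0, -0.045], [0.002, 0.036, 0, -0.045], [0.002, 0.036, 0, -0.045], [0.002, 0.036, 0, -0.045], [-0.01, 0.03, 0, -0.045], [0, 0, 0, 0], [0, 0, 0, 0]]])

```text
time_s: 4.5
tcp_pos: [0.4862, -0.3723, 0.292]
ee_rot: [[0.992, 0.125, -0.0], [0.125, -0.992, 0.0], [-0.0, -0.0, -1.0]]
wrist_force: [-0.6, 0.4, -0.3]
gripper_width: 0.998
gripper_force: 0.0
```

```bash
python3 - <<'E'
from h import *
import pickle
m=camera_model("wrist"); i=capture("wrist"); pickle.dump((m,i),open("w3.pkl","wb")); 
print(proj(m,(.503,-.388,.056)))
m2,i2=pickle.load(open("w2.pkl","rb"))
a=cv2.resize(i[90:290,200:440],(480,400),interpolation=cv2.INTER_CUBIC)
b=cv2.resize(i2[90:220,210:310],(308,400),interpolation=cv2.INTER_CUBIC)
save("w3",np.hstack([a,b]))
h=cv2.cvtColor(i,cv2.COLOR_RGB2HSV); k=cv2.inRange(h,(105,140,30),(130,255,255))
c=max(cv2.findContours(k,0,2)[0],key=cv2.contourArea); print(cv2.minAreaRect(c),cv2.boxPoints(cv2.minAreaRect(c)).round(1).tolist())
E
```

```text
[333.4215265  164.21022529]
((332.5, 164.0), (32.0, 11.0), 90.0) [[327.0, 148.0], [338.0, 148.0], [338.0, 180.0], [327.0, 180.0]]
```

View pics/w3.png

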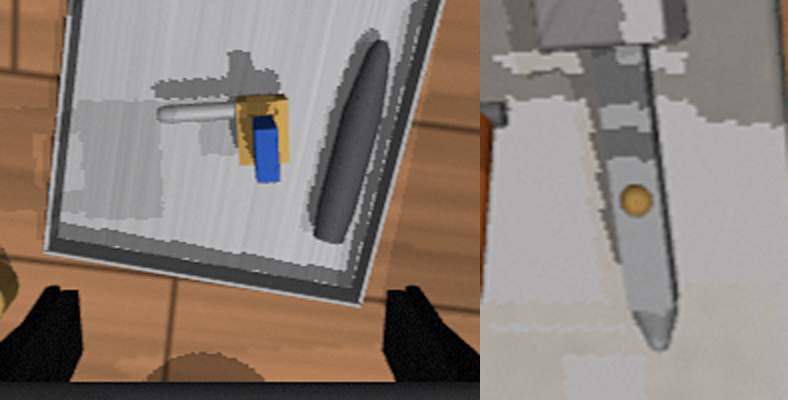

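The left panel shows the fin's bright top face from about (265,125) to (269,182), the peg pointing left, and the handpiece well to the right at (350,140). The right panel shows the rod with its ball at (636,201). I now compute the fin and rod poses.

```bash
python3 - <<'E'
from h import *
import pickle
m,i=pickle.load(open("w3.pkl","rb")); R=sense()["ee_rot"]; T=sense()["tcp_pos"]
h=cv2.cvtColor(i,cv2.COLOR_RGB2HSV); k=cv2.inRange(h,(105,140,130),(130,255,255))
c=max(cv2.findContours(k,0,2)[0],key=cv2.contourArea)
# map top-face pixels to z=.074 in world and fit rectangle there
P=np.array([onz(m,(x,y),.074)[:2] for y,x in np.argwhere(k)])*1000
r=cv2.minAreaRect(P.astype(np.float32)); print("fin top",r,len(P))
u,s,v=np.linalg.svd(P-P.mean(0)); print("pca yaw",np.degrees(np.arctan2(v[0][1],v[0][0])),P.mean(0))
# peg: brightish axis ends from panel
for a in[(160,113),(235,109)]: print("peg",onz(m,(200+a[0]/2,90+a[1]/2),.0255))
# rod in w2: edges of top face (panel coords, scale 3.077)
m2,i2=pickle.load(open("w2.pkl","rb")); g=cv2.cvtColor(i2,cv2.COLOR_RGB2GRAY).astype(int)
for q in(115,130,145,165,175,185): print(q,g[q,240:280].tolist())
E
```

```text
fin top ((503.4667663574219, -386.4836120605469), (26.777751922607422, 10.200614929199219), 8.357244491577148) 284
pca yaw -171.23566093717727 [ 503.34902826 -386.62358052]
peg [ 0.50965557 -0.32698602  0.0255    ]
peg [ 0.51724101 -0.36925468  0.0255    ]
115 [98, 99, 100, 100, 102, 100, 100, 98, 99, 97, 96, 97, 98, 99, 97, 99, 100, 96, 98, 99, 101, 97, 100, 75, 42, 48, 107, 130, 125, 124, 125, 126, 125, 125, 125, 126, 126, 126, 128, 126]
130 [173, 170, 167, 166, 166, 172, 136, 97, 98, 124, 147, 155, 153, 154, 153, 150, 150, 150, 151, 150, 150, 151, 153, 150, 154, 109, 43, 85, 157, 178, 175, 176, 175, 171, 175, 174, 173, 173, 175, 174]
145 [174, 174, 175, 169, 165, 165, 168, 166, 168, 134, 96, 121, 146, 149, 149, 150, 149, 150, 151, 149, 149, 151, 151, 152, 150, 150, 158, 112, 51, 96, 157, 178, 176, 174, 172, 174, 176, 176, 175, 175]
165 [175, 175, 174, 174, 175, 174, 175, 171, 166, 169, 174, 138, 94, 99, 130, 150, 150, 149, 148, 146, 149, 150, 150, 151, 151, 147, 150, 152, 152, 131, 78, 72, 150, 179, 177, 176, 175, 175, 175, 174]
175 [175, 173, 175, 173, 175, 172, 176, 172, 172, 168, 169, 168, 170, 173, 136, 118, 140, 149, 150, 150, 151, 151, 151, 148, 151, 150, 150, 151, 148, 152, 128, 84, 49, 145, 178, 176, 173, 174, 174, 174]
185 [173, 175, 172, 173, 174, 177, 175, 173, 176, 173, 170, 171, 167, 170, 168, 170, 170, 158, 147, 147, 150, 151, 149, 151, 151, 151, 149, 150, 150, 150, 151, 142, 97, 51, 118, 162, 175, 173, 171, 175]
```

jog_arm(claw=0.5, rows=[[[0.0153, 0.0163, 0, -0.025], [0, 0, 0.05, 0], [0, 0, 0.05, 0], [0, 0, 0.03, 0], [0, 0, 0.02, 0], [0, 0, 0.01, 0], [0, 0, 0, 0], [0, 0, 0, 0]]])

```text
time_s: 5.55
tcp_pos: [0.5036, -0.3875, 0.1335]
ee_rot: [[0.989, 0.149, 0.002], [0.149, -0.989, -0.001], [0.002, 0.001, -1.0]]
wrist_force: [-0.1, -0.2, -0.2]
gripper_width: 0.502
gripper_force: 0.0
```

```bash
python3 - <<'E'
from h import *
import pickle
s=sense(); print(s["tcp_pos"],s["gripper_width"])
m,i=pickle.load(open("w1.pkl","rb")); m2,_=pickle.load(open("w2.pkl","rb"))
for mm,a,b in((m,(402.9,128),(402.7,200)),(m2,(257.,130),(264.2,185))):
    A=onz(mm,a,.102);B=onz(mm,b,.102); d=A-B; print(A,B,"yaw",np.degrees(np.arctan2(d[1],d[0])))
mw=camera_model("wrist"); w=capture("wrist"); pickle.dump((mw,w),open("w4.pkl","wb"))
save("w4",w[60:400,120:520],2)
E
```

```text
[ 0.50358184 -0.38753114  0.13354237] 0.5017136174496074
[ 0.58767246 -0.05412024  0.102     ] [ 0.52120701 -0.0437245   0.102     ] yaw -8.889507863314495
[ 0.57056623 -0.05166078  0.102     ] [ 0.52040652 -0.04361129  0.102     ] yaw -9.116931470798566
```

View pics/w4.png

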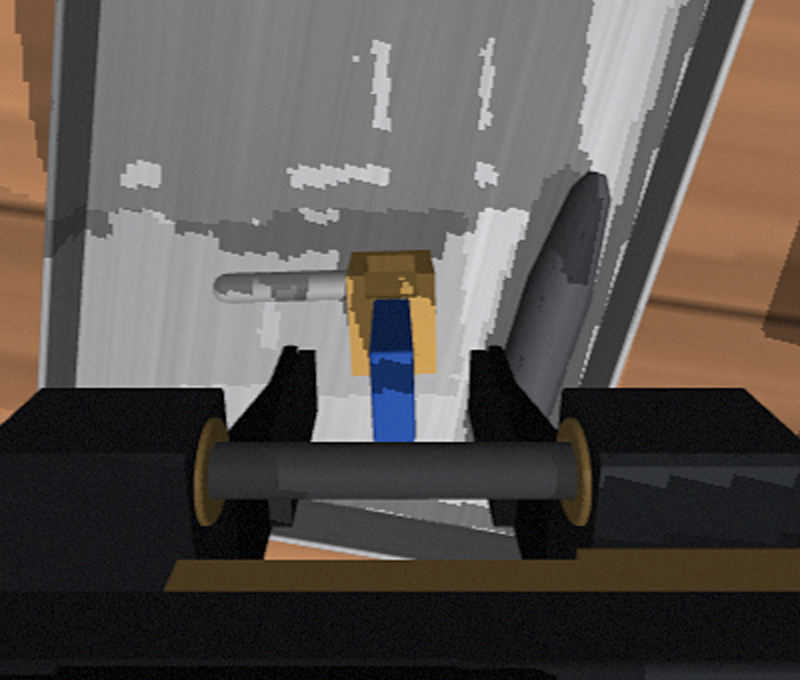

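The fin at (392,370) is centred between the fingers (316 and 470) and aligned with them. I descend the last 26.5 mm and grip.

jog_arm(rows=[[[0, 0, 0.015, 0], [0, 0, 0.0115, 0], [0, 0, 0, 0], [0, 0, 0, 0]]])

```text
time_s: 6.1
tcp_pos: [0.5029, -0.3876, 0.1056]
ee_rot: [[0.989, 0.149, -0.0], [0.149, -0.989, -0.0], [-0.0, 0.0, -1.0]]
wrist_force: [-0.2, 0.6, -0.0]
gripper_width: 0.501
gripper_force: 0.0
```

jog_arm(claw=0, rows=[[[0, 0, 0, 0], [0, 0, 0, 0], [0, 0, 0, 0], [0, 0, 0, 0], [0, 0, 0, 0], [0, 0, 0, 0]]])

```text
time_s: 6.85
tcp_pos: [0.5029, -0.3876, 0.1059]
ee_rot: [[0.989, 0.149, 0.0], [0.149, -0.989, -0.0], [0.0, 0.0, -1.0]]
wrist_force: [0.2, 0.3, 1.0]
gripper_width: 0.133
gripper_force: 30.0
```

jog_arm(rows=[[[0, 0, -0.024, 0], [0, 0, -0.03, 0.0767], [0, 0, -0.03, 0.0767], [0, 0, -0.03, 0.0767], [0, 0, -0.03, 0.0767], [-0.0107, -0.03425, 0, 0], [-0.0107, -0.03425, 0, 0], [-0.0107, -0.03425, 0, 0], [-0.0107, -0.03425, 0, 0], [-0.0107, -0.03425, 0, 0], [-0.0107, -0.03425, 0, 0], [-0.0107, -0.03425, 0, 0], [-0.0107, -0.03425, 0, 0], [-0.0107, -0.03425, 0, 0], [-0.0107, -0.03425, 0, 0], [0, 0, 0, 0], [0, 0, 0, 0]]])

```text
time_s: 8.98
tcp_pos: [0.4505, -0.0326, 0.2494]
ee_rot: [[0.988, -0.157, -0.001], [-0.157, -0.988, -0.0], [-0.001, 0.0, -1.0]]
wrist_force: [-0.4, -0.3, -3.1]
gripper_width: 0.137
gripper_force: 30.0
```

```bash
python3 - <<'E'
from h import *
import pickle
s=sense(); print(s["tcp_pos"],np.degrees(np.arctan2(s["ee_rot"][1,0],s["ee_rot"][0,0])),s["wrist_force"],s["gripper_width"])
mw=camera_model("wrist"); w=capture("wrist"); pickle.dump((mw,w,s),open("w5.pkl","wb"))
save("w5",w[:,:],1.25)
E
```

```text
[ 0.45048845 -0.03257602  0.24936897] -9.018590497717637 [-0.38558312 -0.27496185 -3.06122679] 0.1366595954133707
```

View pics/w5.png

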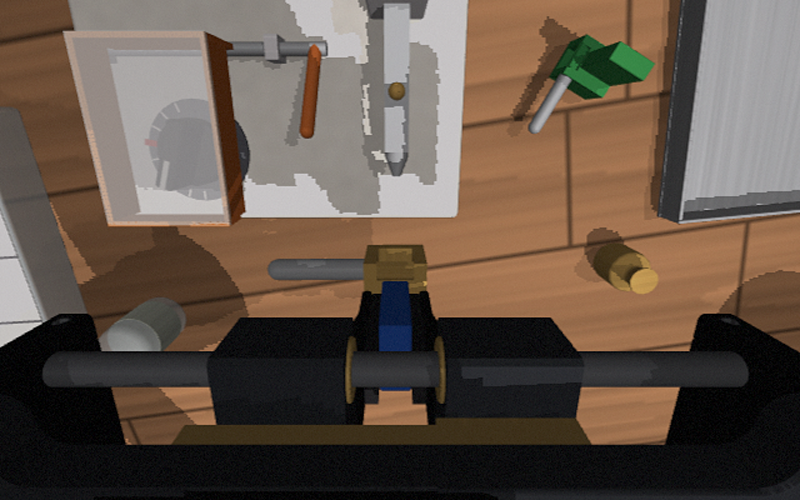

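The view shows the sleeve gripped straight, with its block front edge from (364,247) to (426,247). The rod is ahead, with its tip at (398,174) and the ball at (397,91). I check the lateral offset in the tool frame.

```bash
python3 - <<'E'
from h import *
import pickle
m,w,s=pickle.load(open("w5.pkl","rb")); R=s["ee_rot"];T=s["tcp_pos"]
h=cv2.cvtColor(w,cv2.COLOR_RGB2HSV)
b=cv2.inRange(h,(12,110,30),(30,255,255)); b[:193]=0;b[235:]=0;b[:,:270]=0;b[:,360:]=0
for r in(198,200,204,210,220):
    x=np.where(b[r])[0]
    if len(x): 
        for e in(x[0]-.5,x[-1]+.5): print(r,e,((onz(m,(e,r),.1755)-T)@R*1000).round(1))
bb=cv2.inRange(h,(105,120,20),(130,255,255))
for r in(230,240,250,258):
    x=np.where(bb[r,290:350])[0]+290
    print("fin",r,[((onz(m,(e,r),.2175)-T)@R*1000).round(1) for e in(x[0]-.5,x[-1]+.5)])
k=cv2.inRange(h,(10,110,60),(30,255,255)); k[:60]=0;k[85:]=0;k[:,:305]=0;k[:,330:]=0
p=np.argwhere(k).mean(0)[::-1]; print("ball",p,((onz(m,p,.104)-T)@R*1000).round(1),onz(m,p,.104))
g=cv2.cvtColor(w,cv2.COLOR_RGB2GRAY).astype(int)
for r in(40,60,90,110,128,134): print(r,g[r,298:336].tolist())
print("pred tip",proj(m,(.5003,-.0405,.095)),((np.array((.5003,-.0405,.095))-T)@R*1000).round(1))
E
```

```text
198 269.5 [ 29.5 -26.7  73.8]
198 359.5 [29.4 23.5 73.8]
200 269.5 [ 28.3 -26.7  73.8]
200 359.5 [28.3 23.6 73.8]
204 269.5 [ 25.9 -26.9  73.8]
204 359.5 [25.9 23.7 73.8]
210 290.5 [ 22.3 -15.2  73.8]
210 359.5 [22.3 23.8 73.9]
220 290.5 [ 16.3 -15.3  73.8]
220 359.5 [16.2 24.1 73.9]
fin 230 [array([28.6, -5.3, 31.8]), array([28.6,  3.7, 31.8])]
fin 240 [array([23.9, -6.2, 31.8]), array([23.9,  4.2, 31.8])]
fin 250 [array([19. , -6.7, 31.8]), array([19. ,  4.7, 31.8])]
fin 258 [array([15.1, -6.8, 31.9]), array([15.1,  5.2, 31.9])]
ball [316.98529412  72.41176471] [ 99.6   0.  145.3] [ 0.54866852 -0.04821032  0.104     ]
40 [115, 116, 118, 115, 116, 119, 116, 113, 113, 159, 177, 178, 176, 173, 175, 177, 176, 175, 177, 177, 174, 176, 176, 177, 176, 174, 176, 177, 176, 162, 150, 145, 145, 146, 144, 145, 146, 143]
60 [116, 113, 115, 114, 115, 118, 117, 114, 114, 145, 174, 177, 176, 176, 176, 175, 176, 177, 177, 176, 175, 176, 176, 178, 178, 178, 144, 111, 114, 133, 146, 144, 146, 144, 145, 144, 144, 144]
90 [115, 116, 114, 117, 117, 118, 118, 116, 114, 134, 166, 176, 175, 175, 174, 175, 177, 175, 173, 175, 175, 175, 177, 176, 180, 143, 110, 115, 118, 136, 148, 144, 146, 141, 143, 143, 146, 143]
110 [114, 112, 113, 114, 113, 114, 117, 114, 111, 130, 165, 177, 174, 175, 173, 174, 173, 174, 174, 174, 174, 174, 177, 176, 177, 145, 110, 112, 121, 135, 143, 144, 141, 141, 140, 143, 142, 145]
128 [115, 109, 107, 106, 106, 106, 106, 107, 104, 172, 209, 140, 80, 105, 122, 139, 145, 155, 162, 164, 171, 171, 130, 90, 83, 77, 61, 97, 135, 143, 141, 138, 139, 138, 139, 140, 142, 140]
134 [111, 112, 110, 112, 113, 113, 113, 115, 118, 133, 147, 146, 146, 110, 73, 80, 92, 89, 96, 99, 101, 94, 90, 78, 76, 124, 144, 140, 140, 141, 140, 140, 141, 138, 138, 139, 140, 139]
pred tip [316.86549153 140.45825169] [ 50.6  -0.  154.3]
```

jog_arm(rows=[[[0, 0.0008, 0.02, 0], [0, 0, 0.02, 0], [0, 0, 0.016, 0], [0, 0, 0.01, 0], [0, 0, 0, 0], [0, 0, 0, 0], [0, 0, 0, 0]]])

```text
time_s: 9.9
tcp_pos: [0.4511, -0.0332, 0.1844]
ee_rot: [[0.988, -0.157, 0.001], [-0.157, -0.988, 0.0], [0.001, -0.001, -1.0]]
wrist_force: [-0.3, 0.3, -2.9]
gripper_width: 0.136
gripper_force: 30.0
```

```bash
python3 - <<'E'
from h import *
import pickle
s=sense(); print(s["tcp_pos"],s["wrist_force"])
m=camera_model("wrist"); w=capture("wrist"); pickle.dump((m,w,s),open("w6.pkl","wb"))
save("w6",cv2.resize(w[:260,210:430],None,fx=2.3,fy=2.3,interpolation=cv2.INTER_CUBIC))
R=s["ee_rot"];T=s["tcp_pos"]; h=cv2.cvtColor(w,cv2.COLOR_RGB2HSV)
tz=T[2]-.051+.0011
bb=cv2.inRange(h,(105,120,20),(130,255,255))
for r in(250,256,260):
    x=np.where(bb[r,290:350])[0]+290
    print("fin",r,[((onz(m,(e,r),tz+.018)-T)@R*1000).round(1) for e in(x[0]-.5,x[-1]+.5)])
g=cv2.cvtColor(w,cv2.COLOR_RGB2GRAY).astype(int)
for r in(40,70,90,100,110,120): print(r,g[r,294:344].tolist())
b=cv2.inRange(h,(10,90,30),(32,255,255))
for r in range(185,225,5):
    x=np.where(b[r,250:400])[0]+250; print("brass",r,x.min() if len(x) else 0,x.max() if len(x) else 0,((onz(m,(x.min()-.5,r),tz-.024)-T)@R*1000).round(1) if len(x) else 0,((onz(m,(x.max()+.5,r),tz-.024)-T)@R*1000).round(1) if len(x) else 0)
E
```

```text
[ 0.45113499 -0.03320611  0.18439184] [-0.25688399  0.26401415 -2.92109843]
fin 250 [array([19. , -6.7, 31.9]), array([19. ,  4.7, 31.9])]
fin 256 [array([16.1, -6.8, 31.9]), array([16. ,  5.2, 31.9])]
fin 260 [array([14.1, -6.8, 31.9]), array([14.1,  5.2, 31.9])]
40 [117, 117, 114, 116, 115, 115, 117, 115, 123, 163, 181, 179, 179, 178, 179, 179, 179, 179, 181, 180, 180, 180, 180, 180, 179, 179, 178, 178, 180, 180, 180, 180, 179, 180, 181, 179, 186, 198, 202, 198, 200, 200, 198, 200, 202, 200, 198, 200, 200, 199]
70 [117, 118, 119, 120, 119, 117, 118, 119, 112, 156, 182, 183, 180, 186, 132, 75, 94, 111, 123, 133, 140, 144, 149, 146, 145, 147, 146, 139, 132, 121, 110, 133, 171, 182, 180, 180, 193, 203, 203, 199, 201, 200, 202, 199, 200, 202, 205, 171, 142, 145]
90 [115, 119, 118, 120, 118, 117, 119, 120, 116, 148, 175, 180, 178, 180, 179, 179, 180, 179, 178, 181, 180, 180, 178, 179, 179, 178, 181, 180, 179, 180, 178, 177, 181, 181, 182, 177, 156, 145, 146, 145, 146, 147, 147, 145, 147, 147, 146, 146, 145, 146]
100 [114, 115, 116, 116, 117, 118, 116, 118, 113, 136, 170, 182, 178, 178, 
[... 420 characters left out ...]
146, 145, 146]
120 [118, 116, 117, 118, 118, 119, 115, 115, 116, 115, 117, 113, 114, 113, 112, 115, 114, 115, 114, 115, 114, 117, 115, 117, 113, 112, 117, 112, 114, 114, 113, 113, 114, 113, 110, 140, 187, 204, 202, 203, 200, 203, 200, 203, 171, 142, 143, 144, 146, 145]
brass 185 380 399 [37.  34.2 73.9] [36.9 45.3 73.9]
brass 190 380 399 [34.1 34.4 73.9] [34.1 45.5 73.9]
brass 195 378 399 [31.2 33.5 73.9] [31.2 45.7 73.9]
brass 200 250 399 [ 28.3 -37.9  74. ] [28.2 46.  73.9]
brass 205 250 399 [ 25.3 -38.1  74. ] [25.3 46.2 73.9]
brass 210 291 399 [ 22.3 -15.2  73.9] [22.3 46.4 73.9]
brass 215 291 399 [ 19.3 -15.2  73.9] [19.3 46.7 73.9]
brass 220 291 399 [ 16.2 -15.3  73.9] [16.2 46.9 73.9]
```

View pics/w6.png

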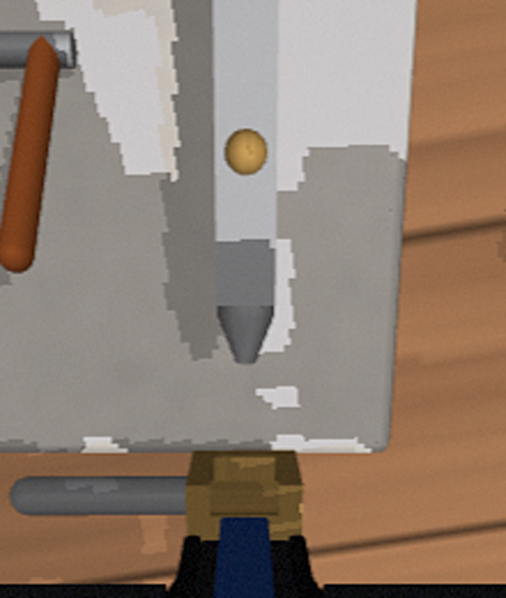

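```bash
python3 - <<'E'
from h import *
import pickle
m,w,s=pickle.load(open("w6.pkl","rb")); R=s["ee_rot"];T=s["tcp_pos"]
for p,z in(((316.4,90),.102),((316.6,100),.102),((210+246/2.3,155),.095),((210+246/2.3,66),.104)): 
    print(p,((onz(m,p,z)-T)@R*1000).round(2))
E
```

```text
(316.4, 90) [86.69 -0.49 82.51]
(316.6, 100) [81.64 -0.39 82.51]
(316.95652173913044, 155) [50.83 -0.16 89.46]
(316.95652173913044, 66) [98.28 -0.21 80.53]
```

The view shows the rod running straight ahead of the bore. The sleeve sits at tool y −0.8 mm and the rod at about −0.4 mm, so I shift +0.4 mm, lower 1 mm and start inserting.

jog_arm(rows=[[[0, 0.0004, 0.001, 0], [0.01, 0, 0, 0], [0.01, 0, 0, 0], [0.01, 0, 0, 0], [0.008, 0, 0, 0], [0.006, 0, 0, 0], [0.004, 0, 0, 0], [0, 0, 0, 0]]])

```text
time_s: 10.95
tcp_pos: [0.4982, -0.0412, 0.1827]
ee_rot: [[0.988, -0.157, -0.0], [-0.157, -0.988, -0.0], [-0.0, 0.0, -1.0]]
wrist_force: [-0.5, -0.4, -2.8]
gripper_width: 0.137
gripper_force: 30.0
```

jog_arm(rows=[[[0.006, 0, -0.0005, 0], [0.006, 0, 0, 0], [0.006, 0, 0, 0], [0.005, 0, 0, 0], [0, 0, 0, 0]]])

```text
time_s: 11.58
tcp_pos: [0.5212, -0.0449, 0.183]
ee_rot: [[0.988, -0.157, 0.0], [-0.157, -0.988, -0.0], [0.0, 0.0, -1.0]]
wrist_force: [-1.2, -0.2, -2.8]
gripper_width: 0.135
gripper_force: 30.0
```

jog_arm(rows=[[[0.005, 0, 0, 0], [0.005, 0, 0, 0], [0.005, 0, 0, 0], [0.005, 0, 0, 0], [0.005, 0, 0, 0], [0, 0, 0, 0]]])

```text
time_s: 12.32
tcp_pos: [0.5472, -0.0487, 0.1838]
ee_rot: [[0.988, -0.157, 0.004], [-0.157, -0.988, -0.0], [0.004, -0.001, -1.0]]
wrist_force: [0.9, -0.8, 0.2]
gripper_width: 0.133
gripper_force: 30.0
```

jog_arm(rows=[[[0.005, 0, 0, 0], [0.005, 0, 0, 0], [0.004, 0, 0, 0], [0.003, 0, 0, 0], [0, 0, 0, 0]]])

```text
time_s: 12.95
tcp_pos: [0.5636, -0.0515, 0.1833]
ee_rot: [[0.988, -0.157, 0.003], [-0.157, -0.988, -0.0], [0.003, -0.0, -1.0]]
wrist_force: [0.7, -1.5, -0.4]
gripper_width: 0.137
gripper_force: 30.0
```

jog_arm(rows=[[[0.003, 0, 0, 0], [0.002, 0, 0, 0], [0.001, 0, 0, 0], [0, 0, 0, 0], [0, 0, 0, 0]]])

```text
time_s: 13.58
tcp_pos: [0.568, -0.0523, 0.1831]
ee_rot: [[0.988, -0.157, -0.001], [-0.157, -0.988, -0.0], [-0.001, 0.0, -1.0]]
wrist_force: [-1.4, 0.1, -2.0]
gripper_width: 0.133
gripper_force: 30.0
```

jog_arm(rows=[[[0.001, 0, 0, 0], [0, 0, 0, 0]]])

```text
time_s: 13.82
tcp_pos: [0.5693, -0.0525, 0.1833]
ee_rot: [[0.988, -0.157, 0.0], [-0.157, -0.988, -0.0], [0.0, 0.0, -1.0]]
wrist_force: [-0.6, -0.4, -3.0]
gripper_width: 0.138
gripper_force: 30.0
```

jog_arm(rows=[[[0.001, 0, 0, 0], [0.001, 0, 0, 0], [0, 0, 0, 0]]])

```text
time_s: 14.2
tcp_pos: [0.5702, -0.0527, 0.1832]
ee_rot: [[0.988, -0.157, -0.003], [-0.157, -0.988, 0.0], [-0.003, 0.0, -1.0]]
wrist_force: [-5.0, 0.8, -0.6]
gripper_width: 0.137
gripper_force: 30.0
```

jog_arm(rows=[[[0.001, 0, 0, 0], [0, 0, 0, 0]]])

```text
time_s: 14.45
tcp_pos: [0.5705, -0.0528, 0.1831]
ee_rot: [[0.988, -0.157, -0.004], [-0.157, -0.988, 0.0], [-0.004, 0.0, -1.0]]
wrist_force: [-6.5, 2.7, 1.8]
gripper_width: 0.134
gripper_force: 30.0
```

jog_arm(claw=0.4, rows=[[[-0.001, 0, 0, 0], [0, 0, 0, 0], [0, 0, 0, 0], [0, 0, 0, 0]]])

```text
time_s: 14.95
tcp_pos: [0.5716, -0.0528, 0.1835]
ee_rot: [[0.988, -0.157, 0.001], [-0.157, -0.988, 0.0], [0.001, -0.0, -1.0]]
wrist_force: [0.4, 0.0, -0.4]
gripper_width: 0.389
gripper_force: 0.0
```

jog_arm(rows=[[[0, 0, -0.015, 0], [0, 0, -0.025, 0], [0, 0, -0.04, 0], [0, 0, -0.03, 0], [-0.05, -0.02, 0, 0], [-0.05, -0.02, 0, 0], [0, 0, 0, 0], [0, 0, 0, 0]]])

```text
time_s: 15.95
tcp_pos: [0.4793, 0.0026, 0.2946]
ee_rot: [[0.988, -0.156, 0.003], [-0.156, -0.988, 0.0], [0.003, -0.001, -1.0]]
wrist_force: [0.4, 0.0, 0.2]
gripper_width: 0.4
gripper_force: 0.0
```

```bash
python3 - <<'E'
from h import *
import pickle
s=sense(); print(s["tcp_pos"],s["wrist_force"])
m=camera_model("wrist"); w=capture("wrist"); pickle.dump((m,w,s),open("w7.pkl","wb"))
save("w7",w,1.25)
E
```

```text
[0.4793178  0.00256625 0.29462683] [0.37649516 0.00440292 0.23007656]
```

View pics/w7.png

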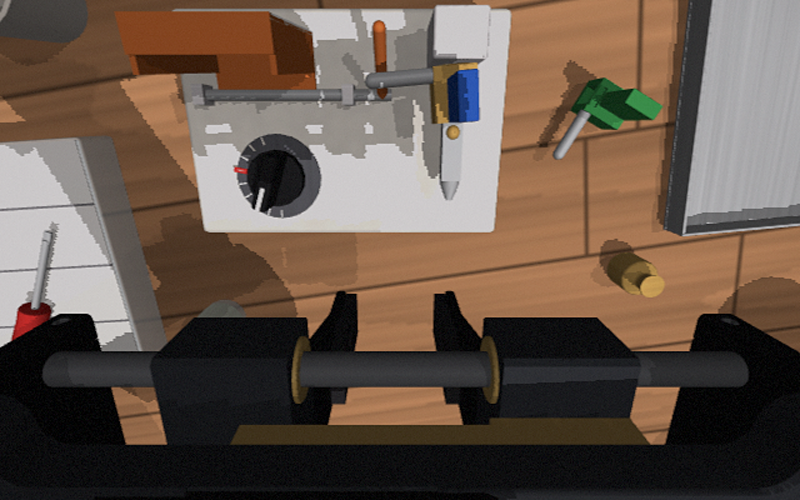

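The view shows the hood open, with the sleeve against the shoulder at (460,95) and the ball free behind it at (453,132). The dial is uncovered around (277,177), with its white pointer at (261,199) and the red line at (240,170). Next I measure the dial numerically.

```bash
cat > dial.py <<'E'
from h import *
u=np.array([.9877,-.1564]);n=np.array([.1564,.9877])
def measure(m,w,c0):
    h=cv2.cvtColor(w,cv2.COLOR_RGB2HSV)
    def pts(k,z): 
        P=np.array([onz(m,(x,y),z)[:2] for y,x in np.argwhere(k)]); return P[np.linalg.norm(P-c0,axis=1)<.045] if len(P) else P
    win=np.zeros(h.shape[:2],np.uint8); p=proj(m,(*c0,.08)).astype(int); cv2.circle(win,tuple(map(int,p)),60,255,-1)
    red=cv2.bitwise_and(cv2.inRange(h,(0,120,90),(8,255,255))|cv2.inRange(h,(172,120,90),(180,255,255)),win)
    r=pts(red,.066); print("red",len(r),r.mean(0))
    ang=lambda d:np.arctan2(d@n,-(d@u))
    white=cv2.bitwise_and(cv2.inRange(h,(0,0,170),(180,45,255)),win)
    P=pts(white,.105); P=P[np.linalg.norm(P-c0,axis=1)<.024]
    print("white",len(P),P.mean(0) if len(P) else 0)
    if len(P)>4:
        v=np.linalg.svd(P-P.mean(0))[2][0]; print("stripe dir ang",ang(v),ang(-v),"centre-based",ang(P.mean(0)-c0),"len",np.ptp((P-P.mean(0))@v))
    print("red ang",ang(r.mean(0)-c0),"rad",np.linalg.norm(r.mean(0)-c0))
E
python3 - <<'E'
from dial import *
import pickle
m,w,s=pickle.load(open("w7.pkl","rb")); g=cv2.cvtColor(w,cv2.COLOR_RGB2GRAY)
reg=np.zeros_like(g);reg[100:182,182:262]=1
k=((g<130)&(reg>0)).astype(np.uint8)
n_,l,st,c=cv2.connectedComponentsWithStats(k); j=l[141,222] or 1+np.argmax(st[1:,4])
cn=max(cv2.findContours((l==j).astype(np.uint8),0,1)[0],key=cv2.contourArea)[:,0,:]
W=np.array([onz(m,p,.067)[:2] for p in cn])*1000
print("ring",cv2.fitEllipse(W.astype(np.float32)),cv2.minEnclosingCircle(W.astype(np.float32)))
k=((g<50)&(reg>0)).astype(np.uint8); cn=max(cv2.findContours(k,0,1)[0],key=cv2.contourArea)[:,0,:]
W=np.array([onz(m,p,.079)[:2] for p in cn])*1000
print("disc",cv2.fitEllipse(W.astype(np.float32)),cv2.minEnclosingCircle(W.astype(np.float32)))
c0=np.array(cv2.minEnclosingCircle(W.astype(np.float32))[0])/1000
measure(m,w,c0)
for r in range(118,174,4): print(r,g[r,186:262:2].tolist())
E
```

```text
ring ((535.3632202148438, 89.34912109375), (64.38098907470703, 66.9060287475586), 123.4991683959961) ((535.307861328125, 91.5386962890625), 35.01462936401367)
disc ((535.55224609375, 91.06695556640625), (46.42668533325195, 49.37339401245117), 84.67097473144531) ((535.4282836914062, 94.52445220947266), 27.984333038330078)
red 39 [0.54428945 0.11983601]
white 533 [0.53229395 0.10857873]
stripe dir ang -0.3998876026445936 2.7417050509451997 centre-based 1.1943272421717197 len 0.0472349556739564
red ang 1.7505021012603408 rad 0.026817817377353316
118 [203, 177, 146, 148, 153, 87, 48, 82, 106, 51, 49, 55, 54, 52, 54, 52, 56, 54, 53, 55, 52, 47, 84, 54, 53, 54, 53, 57, 55, 51, 84, 207, 204, 203, 202, 204, 203, 172]
122 [203, 203, 206, 178, 55, 49, 51, 52, 52, 49, 53, 40, 11, 16, 10, 12, 16, 13, 9, 11, 12, 2, 15, 53, 72, 67, 52, 53, 51, 46, 50, 63, 177, 206, 205, 204, 202, 203]
126 [202, 202, 208, 73, 178, 147, 69, 49, 53, 25, 19, 10, 18, 14, 15, 15, 19, 9, 2, 1, 7, 5, 25, 27, 12, 21, 88, 47, 53, 54, 50, 49, 81, 162, 205, 205, 203, 202]
130 [204, 206, 148, 78, 78, 80, 50, 34, 28, 19, 16, 16
[... 1068 characters left out ...]
01]
158 [203, 203, 202, 203, 207, 158, 63, 71, 51, 13, 169, 210, 69, 24, 14, 8, 16, 4, 25, 28, 26, 29, 26, 23, 19, 23, 77, 81, 83, 80, 83, 79, 79, 101, 209, 204, 203, 205]
162 [203, 203, 203, 203, 202, 204, 208, 110, 19, 12, 210, 159, 18, 21, 13, 8, 9, 17, 21, 23, 24, 28, 24, 50, 79, 81, 82, 83, 81, 80, 80, 76, 149, 206, 204, 202, 202, 205]
166 [203, 203, 202, 205, 203, 203, 203, 210, 37, 170, 209, 68, 28, 12, 1, 64, 83, 83, 82, 82, 79, 82, 81, 78, 78, 84, 82, 82, 79, 79, 126, 208, 204, 204, 203, 203, 204, 204]
170 [203, 204, 205, 205, 203, 202, 203, 204, 203, 203, 205, 213, 153, 83, 151, 97, 81, 82, 80, 122, 118, 78, 81, 76, 79, 77, 81, 107, 213, 205, 203, 203, 203, 203, 202, 204, 203, 202]
```

```bash
python3 - <<'E'
from dial import *
import pickle
from scipy.optimize import least_squares
m,w,s=pickle.load(open("w7.pkl","rb")); g=cv2.cvtColor(w,cv2.COLOR_RGB2GRAY)
reg=np.zeros_like(g);reg[100:182,182:262]=1
def circ(t,z,r0):
    k=((g<t)&(reg>0)).astype(np.uint8)
    cn=max(cv2.findContours(k,0,1)[0],key=cv2.contourArea)[:,0,:]
    W=np.array([onz(m,p,z)[:2] for p in cn])*1000
    f=least_squares(lambda q:np.hypot(*(W-q[:2]).T)-q[2],[535,90,r0],loss="cauchy",f_scale=.6)
    return f.x,np.sum(np.abs(f.fun)<.8),len(W)
print(circ(140,.066,33),circ(50,.079,22))
c=circ(140,.066,33)[0][:2]/1000
h=cv2.cvtColor(w,cv2.COLOR_RGB2HSV); k=cv2.inRange(h,(0,0,100),(180,45,255)); k[:149]=0;k[168:]=0;k[:,:202]=0;k[:,213:]=0
P=np.array([onz(m,(x,y),.105)[:2] for y,x in np.argwhere(k)]); v=np.linalg.svd(P-P.mean(0))[2][0]; 
if v@(P.mean(0)-c)<0:v=-v
ang=lambda d:np.arctan2(d@n,-(d@u))
print("stripe",len(P),P.mean(0),"dir",ang(v),"fromc",ang(P.mean(0)-c),np.linalg.norm(P.mean(0)-c),np.ptp((P-P.mean(0))@v),"red",ang(np.array([.54429,.11984])-c), "perp offset",np.cross(v,c-P.mean(0)))
pickle.dump(c,open("c.pkl","wb"))
E
```

```text
(array([534.71605935,  90.52978838,  33.54369438]), np.int64(172), 276) (array([535.31916588,  89.32707806,  22.17039663]), np.int64(104), 226)
stripe 80 [0.52428236 0.09650536] dir 0.3700881515821259 fromc 0.363074351556792 0.012023709776887128 0.017473621242501843 red 1.7294687034610903 perp offset -8.43312045107859e-05<stdin>:18: DeprecationWarning: Arrays of 2-dimensional vectors are deprecated. Use arrays of 3-dimensional vectors instead. (deprecated in NumPy 2.0)
```

```bash
python3 - <<'E'
from dial import *
import pickle
m,w,s=pickle.load(open("w7.pkl","rb")); c=np.array([.535,.090]); print(s["joints"].round(1))
P=onz(m,(220,77.6),.075)[:2]-c; print("hinge XY",P@u,P@n)
# lower front edge of open hood, orange mask extents on the side toward the dial
h=cv2.cvtColor(w,cv2.COLOR_RGB2HSV); k=cv2.inRange(h,(4,150,80),(15,255,255)); k[80:]=0;k[:,270:]=0
for z in (.15,.17):
    Q=np.array([onz(m,(x,y),z)[:2] for y,x in np.argwhere(k)])-c; print(z,(Q@u).min(),(Q@u).max(),(Q@n).min(),(Q@n).max())
m=camera_model("scene"); 
E
```

```text
[ 19.8   7.5 -19.1   0.  -63.2  61.2]
hinge XY 0.05942711585820684 -0.004625321225986643
0.15 0.05894519202881834 0.09817184434953685 -0.04928137014923266 0.056310656801965064
0.17 0.05751187941616215 0.09343333978100762 -0.05307457790300662 0.043620388059402576
```

jog_arm(claw=0, rows=[[[0.0075, -0.0355, 0, 0], [0.0074, -0.0355, 0, 0], [0, 0, 0.045, 0], [0, 0, 0.04, 0], [0, 0, 0.03, 0], [0, 0, 0.02, 0], [0, 0, 0.0076, 0], [0, 0, 0, 0]]])

```text
time_s: 17.0
tcp_pos: [0.5053, 0.07, 0.1504]
ee_rot: [[0.988, -0.158, -0.0], [-0.158, -0.988, -0.0], [-0.0, 0.0, -1.0]]
wrist_force: [0.1, 0.7, 0.1]
gripper_width: 0.004
gripper_force: 0.0
```

jog_arm(rows=[[[0, -0.005, -0.001, 0], [0, -0.0045, 0, 0], [0.0006, -0.0038, 0, 0], [0.001, -0.0023, 0, 0], [0.001, -0.0023, 0, 0], [0.0017, -0.0019, 0, 0], [0.0017, -0.0019, 0, 0], [0.0014, -0.001, 0, 0], [0.0014, -0.001, 0, 0], [0, 0, 0, 0]]])

```text
time_s: 18.25
tcp_pos: [0.5161, 0.0929, 0.1509]
ee_rot: [[0.988, -0.157, -0.002], [-0.157, -0.988, 0.001], [-0.002, -0.0, -1.0]]
wrist_force: [-4.4, 3.9, 0.6]
gripper_width: 0.003
gripper_force: 2.3
```

```bash
cat > look.py <<'E'
from dial import *
c=np.array([.535,.090]); s=sense(); print(s["tcp_pos"].round(4),s["wrist_force"].round(1))
ang=lambda d:np.arctan2(d@n,-(d@u))
for nm in("top","wrist"):
    m=camera_model(nm); w=capture(nm); np.save(f"d_{nm}.npy",w); h=cv2.cvtColor(w,cv2.COLOR_RGB2HSV)
    k=cv2.inRange(h,(0,0,95),(180,60,255)); P=[]
    B=np.zeros(k.shape,np.uint8); q=np.array([proj(m,(*(c+.0195*np.array([np.cos(a),np.sin(a)])),.105)) for a in np.linspace(0,6.28,40)]).round().astype(np.int32)
    cv2.fillPoly(B,[q],255); kk=k&B
    P=np.array([onz(m,(x,y),.105)[:2] for y,x in np.argwhere(kk)]) if kk.any() else np.zeros((0,2))
    if len(P)>3:
        v=np.linalg.svd(P-P.mean(0))[2][0]; v=v*np.sign(v@(P.mean(0)-c)); print(nm,len(P),"dir",ang(v).round(3),"fromc",ang(P.mean(0)-c).round(3),"r",np.linalg.norm(P.mean(0)-c).round(4),"len",np.ptp(P@v).round(4))
    else: print(nm,"no stripe",len(P))
E
python3 look.py
```

```text
[0.5161 0.0929 0.1509] [-4.4  3.9  0.6]
top 14 dir 0.336 fromc -0.957 r 0.0104 len 0.0357
wrist 248 dir 1.665 fromc 0.698 r 0.0073 len 0.0377
```

jog_arm(claw=0.75, rows=[[[-0.008, 0, 0, 0], [-0.008, 0, -0.02, 0], [-0.01, 0, -0.04, 0], [-0.01, 0, -0.04, 0], [-0.005, 0.02, -0.04, 0], [0, 0.03, 0, 0], [0, 0, 0, 0], [0, 0, 0, 0]]])

```text
time_s: 19.35
tcp_pos: [0.4689, 0.0495, 0.2916]
ee_rot: [[0.988, -0.157, 0.001], [-0.157, -0.988, 0.0], [0.001, -0.001, -1.0]]
wrist_force: [0.0, -0.3, 0.1]
gripper_width: 0.735
gripper_force: 0.0
```

```bash
sed -i 's/(0,0,95),(180,60,255)/(0,0,110),(180,60,255)/; s/c+.0195/c+.0180/' look.py; python3 look.py; python3 - <<'E'
from dial import *
w=np.load("d_wrist.npy"); m=camera_model("wrist"); g=cv2.cvtColor(w,cv2.COLOR_RGB2GRAY)
# rectified 2 mm grid at z=.105 in unit coordinates, rows X from +26 to -26, cols Y from +26 to -26
for X in range(26,-28,-3): print("%4d"%X,*["%3d"%g[tuple(proj(m,(*(np.array([.535,.09])+X/1000*u+Y/1000*n),.105)).round().astype(int)[::-1])] for Y in range(30,-28,-3)])
E
```

```text
[0.4689 0.0495 0.2916] [ 0.  -0.3  0.1]
top no stripe 0
wrist 55 dir 1.266 fromc 1.226 r 0.0109 len 0.0144
  26 146 141 145 145 143 149  70  50  51 111  48  47  52  51  49  51  53  46 141 138
  23 143 146 144 142 144  67 129  48  50  51  52  49  52  52  49  50  50  52  52 119
  20 143 141 195 194  78  76  49  48  53  39  17  12  16  18  31  48  52  53  50  49
  17 143 143 142 146 118  49  48  24  14  26  17  21   9  23  19   8  45  51  52  51
  14 144 142 144  45  42  91  36  27  20  22  13  22  19  18  19  17  11  51  53  46
  11 143 142 147  47  50  41  18  20  23  18  19  15  16  20  20  19   8  10  56  48
   8 142 146  52  56  43  38  18   4  16  10  17  19  13   9  10  14  12   6  53  48
   5 142 144 106  85  52  20   8  20  14   8   0  20  30  30  20  21  21   5  46  52
   2 145 145  56  77  78  10  13  19  15  26  28  25  27  26  30  32  30  14  25  52
  -1 170 144  73  65  13  24  20  23  92   9  17  24  25  26  28  17   2  19  50  78
  -4 197 198 148  30  77 153 147 146  47  10   9  17  11  29  26  25  25  14  75  78
  -7 197 195 201 128 150  48   8   6  11  11  25  24  22  21  24  21  32  17  81  73
 -10 198 195 196 101   9   8  20  24  22  24  22  26  25  21  23  25  27  74  78  77
 -13 197 196 197 201  75  76  66  27  26  26  22  23  20  27  23  27  69  80  79  77
 -16 197 195 196 199 111  70  59  73  27  27  21  27  25  27  28  81  77  76  79  75
 -19 196 197 197 196 196  91 156  78  79  81  80  83  78  78  79  80  80  78  73 191
 -22 195 197 197 196 197 196 137  77  80 147  78  79 146  77  78  79  80  74 202 195
 -25 198 197 196 196 197 198 199 186  80 109  77  78  92  78  73  73 128 200 198 197
```

jog_arm(rows=[[[0.0295, -0.02515, 0, 0], [0.0295, -0.02515, 0, 0], [0, 0, 0.03, -0.1], [0, 0, 0.03, -0.1], [0, 0, 0.03, 0], [0, 0, 0.025, 0], [0, 0, 0.0156, 0], [0, 0, 0.01, 0], [0, 0, 0, 0], [0, 0, 0, 0]]])

```text
time_s: 20.7
tcp_pos: [0.5353, 0.0899, 0.1519]
ee_rot: [[0.999, 0.043, 0.002], [0.043, -0.999, 0.001], [0.002, -0.001, -1.0]]
wrist_force: [0.2, -0.1, 0.3]
gripper_width: 0.752
gripper_force: 0.0
```

jog_arm(claw=0, rows=[[[0, 0, 0, 0], [0, 0, 0, 0], [0, 0, 0, 0], [0, 0, 0, 0], [0, 0, 0, 0]]])

```text
time_s: 21.32
tcp_pos: [0.5349, 0.0898, 0.1514]
ee_rot: [[0.999, 0.043, 0.0], [0.043, -0.999, 0.0], [0.0, -0.0, -1.0]]
wrist_force: [-0.6, 2.0, 2.2]
gripper_width: 0.48
gripper_force: 30.0
```

jog_arm(rows=[[[0, 0, 0, 0.08], [0, 0, 0, 0.08], [0, 0, 0, 0.08], [0, 0, 0, 0.08], [0, 0, 0, 0.059], [0, 0, 0, 0], [0, 0, 0, 0]]])

```text
time_s: 22.2
tcp_pos: [0.5349, 0.0898, 0.1513]
ee_rot: [[0.944, -0.329, 0.0], [-0.329, -0.944, 0.0], [0.0, -0.0, -1.0]]
wrist_force: [-1.5, 1.9, 3.6]
gripper_width: 0.479
gripper_force: 30.0
```

jog_arm(claw=0.75, rows=[[[0, 0, 0, 0], [0, 0, 0, 0], [0, 0, 0, 0], [0, 0, -0.02, 0], [0, 0, -0.04, 0], [0, 0, -0.04, 0], [0, 0, -0.04, -0.09], [-0.03, 0.025, 0, -0.09], [-0.03, 0.025, 0, 0], [0, 0, 0, 0], [0, 0, 0, 0]]])

```text
time_s: 23.58
tcp_pos: [0.4665, 0.0529, 0.2913]
ee_rot: [[0.988, -0.156, 0.001], [-0.156, -0.988, 0.0], [0.001, -0.0, -1.0]]
wrist_force: [-0.0, 0.3, 0.3]
gripper_width: 0.745
gripper_force: 0.0
```

```bash
python3 look.py; python3 - <<'E'
from dial import *
w=np.load("d_wrist.npy"); m=camera_model("wrist"); g=cv2.cvtColor(w,cv2.COLOR_RGB2GRAY); h=cv2.cvtColor(w,cv2.COLOR_RGB2HSV)
c=np.array([.535,.09])
# red line relative to centre, its own direction
k=cv2.inRange(h,(0,120,90),(5,255,255))|cv2.inRange(h,(172,120,90),(180,255,255))
P=np.array([onz(m,(x,y),.066)[:2] for y,x in np.argwhere(k)])-c; P=P[np.linalg.norm(P,axis=1)<.04]
print("red",len(P),np.c_[P@u,P@n].mean(0)*1000, np.arctan2(P.mean(0)@n,-P.mean(0)@u))
for X in range(12,-10,-2): print("%4d"%X,*["%3d"%g[tuple(proj(m,(*(c+X/1000*u+Y/1000*n),.105)).round().astype(int)[::-1])] for Y in range(30,-10,-2)])
# sleeve and hood: blue centroid, ball
b=cv2.inRange(h,(105,140,30),(130,255,255)); q=np.argwhere(b).mean(0)[::-1]; p=onz(m,q,.145)[:2]-np.array([.5003,-.0405]); print("fin",p@u,p@n)
o=cv2.inRange(h,(4,150,60),(15,255,255)); Q=np.array([onz(m,(x,y),.15)[:2] for y,x in np.argwhere(o)])-c; Q=Q[np.linalg.norm(Q,axis=1)<.15]; print("orange X",(Q@u).min(),(Q@u).max())
E
```

```text
[0.4665 0.0529 0.2913] [-0.   0.3  0.3]
top no stripe 0
wrist 60 dir 1.665 fromc 1.57 r 0.0107 len 0.0139
red 35 [ 4.7122888  32.05465211] 1.7167587907869022
  12 144 142 141 129  49  51  48  48  38  15   9  14  16  19  10  21  18  21  13  19
  10 142 143 141 132  49  46  52  45  18  16  15  18  20  12  21  11   8  15  17   9
   8 143 141  89  47  52  51  51  45  13  12  14  18  15  11  18  15  13  10  18  23
   6 144 147  82  57  60  38  13  11   7  10   4  10   8   4   6   4   3  13  11  14
   4 144 142 180  76  72   9  13  12  21  15  13  22  13  18  17  10  17   7  11   6
   2 146 146 115  66  94 153 152 144 120  87  80  72  56  40  26  20  27  26  28  29
   0 145 148 120  75 113 204 202 203 203 204 200 202 204 153  20  26  24  30  29  29
  -2 145 115 119  76  77  14  20  12  13  43  56 104 151 146  20  29  22  28  25  27
  -4 147 200 160 112  64  40  28  29   6  17  24  17  26  25  28  25  25  21  20  15
  -6 196 197 196 164  65  66  67  59  22  20  18  24  18  13  15  12   7  17  13  10
  -8 195 196 196 171  73  76  77  68  47  24  17  14  22  26  20  21  18  24  27  24
fin 0.06890666671353252 0.003283624908124654
orange X -0.08550942257100895 0.08174328178865371
```

```bash
cat > fit.py <<'E'
from dial import *
import sys
m=camera_model("wrist"); w=np.load("d_wrist.npy") if len(sys.argv)<2 else capture("wrist")
V=w.min(2).astype(float); c=np.array([.535,.09]); th0=1.68
# resample on plane z=.105, unit frame; centroid across stripe for each station along it
ys=np.arange(4,19,.5)/1000; xs=np.arange(-5,5.01,.25)/1000
px=np.array([[proj(m,(*(c+(x+.0-.0012+ (y*.11))*u+y*n),.105)) for x in xs] for y in ys]).astype(np.float32)
S=cv2.remap(V.astype(np.float32),px[...,0],px[...,1],cv2.INTER_LINEAR)
S=np.clip(S-60,0,None); ok=S.max(1)>70; cen=(S*xs).sum(1)[ok]/S.sum(1)[ok]-.0012+ys[ok]*.11
a,b=np.polyfit(ys[ok],cen,1); print(ok.sum(),"theta",np.pi/2+np.arctan(a),"X at centre mm",b*1000,"resid",np.std(cen-a*ys[ok]-b)*1000)
h=cv2.cvtColor(w,cv2.COLOR_RGB2HSV); k=cv2.inRange(h,(0,120,90),(5,255,255))|cv2.inRange(h,(172,120,90),(180,255,255))
P=np.array([onz(m,(x,y),.066)[:2] for y,x in np.argwhere(k)])-c; P=P[np.linalg.norm(P,axis=1)<.04]; Q=np.c_[P@u,P@n]; v=np.linalg.svd(Q-Q.mean(0))[2][0]; print("red",len(Q),Q.mean(0)*1000,"own dir",np.pi/2+np.arctan(v[0]/v[1]),"from centre",np.pi/2+np.arctan((Q.mean(0)[0]-b)/Q.mean(0)[1]))
E
python3 fit.py
```

```text
30 theta 1.642103628669146 X at centre mm -0.8251631621483977 resid 0.06503921816498337
red 35 [ 4.7122888  32.05465211] own dir 1.544504330206647 from centre 1.741858348547395
```

jog_arm(rows=[[[0.03055, -0.02365, 0, 0], [0.03055, -0.02365, 0, 0], [0, 0, 0.03, 0.07], [0, 0, 0.03, 0], [0, 0, 0.03, 0], [0, 0, 0.025, 0], [0, 0, 0.015, 0], [0, 0, 0.0098, 0], [0, 0, 0, 0], [0, 0, 0, 0]]])

```text
time_s: 24.92
tcp_pos: [0.5344, 0.0902, 0.1521]
ee_rot: [[0.974, -0.224, 0.002], [-0.224, -0.975, 0.001], [0.002, -0.001, -1.0]]
wrist_force: [0.1, -0.4, 0.7]
gripper_width: 0.748
gripper_force: 0.0
```

jog_arm(claw=0, rows=[[[0, 0, 0, 0], [0, 0, 0, 0], [0, 0, 0, 0], [0, 0, 0, 0], [0, 0, 0, 0], [0, 0, 0, 0.054], [0, 0, 0, 0.054], [0, 0, 0, 0], [0, 0, 0, 0]]])

```text
time_s: 26.05
tcp_pos: [0.5339, 0.0901, 0.1515]
ee_rot: [[0.945, -0.328, 0.001], [-0.328, -0.945, 0.0], [0.0, -0.0, -1.0]]
wrist_force: [-1.2, 1.7, 4.0]
gripper_width: 0.477
gripper_force: 30.0
```

jog_arm(claw=0.75, rows=[[[0, 0, 0, 0], [0, 0, 0, 0], [0, 0, 0, 0], [0, 0, -0.02, 0], [0, 0, -0.04, 0], [0, 0, -0.04, 0], [0, 0, -0.04, -0.09], [-0.03, 0.025, 0, -0.088], [-0.03, 0.025, 0, 0], [0, 0, 0, 0], [0, 0, 0, 0]]])

```text
time_s: 27.42
tcp_pos: [0.4656, 0.0531, 0.2916]
ee_rot: [[0.988, -0.156, 0.001], [-0.156, -0.988, 0.0], [0.001, -0.0, -1.0]]
wrist_force: [-0.3, 0.2, -0.6]
gripper_width: 0.751
gripper_force: 0.0
```

```bash
python3 fit.py new; python3 -c "
from h import *
s=sense();print(s['time_s'],s['tcp_pos'],s['wrist_force'])"
```

```text
30 theta 1.7576425922352505 X at centre mm -1.0742430649685024 resid 0.09510712279226492
red 28 [ 5.10579658 33.04959353] own dir 1.6278245127202087 from centre 1.7556543631265642
27.475 [0.46582315 0.05324557 0.2913539 ] [ 1.46787497  0.17019079 -0.08291852]
```

```bash
python3 -c "
from station import finish_job
print(finish_job())"
```

```text
the job is handed in; nothing more can be done
None
```

The job is handed in at about 27.5 s: the sleeve is home past the ball and holds the hood open, the dial pointer measured 1.758 rad (red line 1.75), and the robot is clear of everything.

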